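# Unbolt the lid of the tool chest, catch held down

## Task

Unbolt the lid of the tool chest: press the bolt's spring safety catch down with one fingertip and, while you hold it down, push the bolt by its knob with the other fingertip until it is drawn all the way back out of the lid's keeper; then let go, so that the catch springs up and locks the bolt open. Nothing is to be gripped or lifted: leave the lid shut, and leave the things on the chest and the bench where they are.

Things in the scene. Friction and masses are not known exactly. Their poses are not given: they have to be found in the camera images.
- chest: plywood tool chest, fixed on the bench, 280 mm along its own x (away from the robot at yaw 0), 460 mm along its y, top 140 mm above the bench. Origin: centre of its underside. Left part of the top (y +31 to +229 mm): hinged lid. Right part (y -230 to +28): fixed deck with a steel slide bolt along y at x = -70 mm; beside it, on its +x side, the catch's thumb bar
- keeper (a point): centre of the staple on the lid, 26 mm tall, that the shot bolt's tip enters. The bolt's rod (14 mm thick, axis 14 mm above the deck) also runs through two guide staples, 26 mm tall, on the deck at chest y = +12 and -128 mm
- bolt (a joint): travel of the slide bolt in m: 0 = fully shot into the keeper (the start), 0.041 = fully drawn, on its end stop; it slides towards the chest's -y and needs 3 to 5 N. At 0 the catch's tooth blocks it within 1 to 3 mm; with the catch pressed it is free. A catch let go between 1 and 36 mm rides on the bolt; past 36 mm it can spring up behind the bolt and lock it drawn
- knob (a point): centre of the top of the bolt's knob, an upright round steel post that moves with the bolt: 20 mm across from 36 to 54 mm above the deck, 23 mm rim above that, thinner stem below; top 64 mm above the deck. The block under it is 24 mm tall. Its axes are the chest's axes
- catch (a joint): angle of the spring safety catch in rad: 0 = up (its tooth blocks the bolt), 0.42 = pressed fully down on its stop. The tooth clears the bolt from about 0.26 on. Pressing the middle of the thumb bar takes about 3 N to start and 9 N on the stop; it springs up when let go
- thumb_bar (a point): centre of the top face of the catch's flat steel thumb bar, 70 mm long (chest y -70 to 0 mm), 32 mm wide, hinged along its edge next to the bolt. At rest it slopes, outer edge up, this point 40 mm above the deck and 48 mm (along x) from the bolt's axis; fully pressed it is level, this point 30 mm above the deck and 54 mm from the axis. Only the knob stands higher than 30 mm there
- lid (a joint): angle of the chest's hinged lid in rad: 0 = shut (it stays shut by its weight); grows as it is raised
- glaze_jar: small grey lidded glaze jar, 44 mm across, 58 mm tall, standing on the chest's deck; origin at the centre of its underside
- wire_spool: black spool, 48 mm across, 32 mm tall, standing on end on the chest's deck; origin at the centre of its underside
- sanding_block: cork sanding block, 50 x 35 x 28 mm, lying on the chest's deck; origin at the centre of its underside
- drink_can: dark metal drink can, 66 mm across, 116 mm tall, standing on the bench; origin at the centre of its underside
- brush: paint brush about 200 mm long, lying on the bench; origin under its middle
- driver: screwdriver about 190 mm long, lying on the bench; origin under its middle
- cast_half: domed white plaster cast, 128 mm across, 58 mm tall, on the bench; origin at the centre of its underside

How it is judged:
On the way, in this order (a step that is already met when the one before it is completed fails the run):
1. a fingertip presses the safety catch down while the bolt is still shot (value of joint catch above 0.25 rad and contact force between the fingers and catch above 0.5 N and value of joint bolt below 0.006 m), for 0.05 s.
2. a fingertip slides the bolt with the catch still held down (value of joint catch above 0.25 rad and contact force between the fingers and catch above 0.5 N and value of joint bolt between 0.008 and 0.03 m and contact force between the fingers and bolt above 0.3 N), for 0.02 s.
3. the bolt is all the way back with the catch still held down (value of joint catch above 0.25 rad and contact force between the fingers and catch above 0.5 N and value of joint bolt above 0.0355 m), for 0.02 s.
At the end, for the whole second after the job is handed in: The bolt is drawn (past 35.5 of its 41 mm), the catch has sprung up again (under 0.06 rad), the lid is shut (under 0.03 rad), and every loose thing is within 20 mm of where it stood, the jar, spool and can upright (value of joint bolt above 0.0355 m and value of joint catch below 0.06 rad and value of joint lid below 0.03 rad and distance of each of glaze_jar, wire_spool, sanding_block, drink_can, brush, driver, cast_half from where it was at the start of the episode below 0.02 m and angle between each of glaze_jar, wire_spool, drink_can's own z axis and vertical below 0.25 rad); the robot touches nothing.
It fails at once if a thing that should be left alone was lifted, carried or knocked (moved more than 30 mm) (distance of any of glaze_jar, wire_spool, sanding_block, drink_can, brush, driver, cast_half from where it was at the start of the episode above 0.03 m).
It fails at once if the lid was raised (value of joint lid above 0.05 rad).
It also fails if it takes over 38 s, if anything falls off the work surface, if the arm or the gripper's body presses on something with over 40 N, if the wrist force passes 120 N, or if a joint passes its speed limit or range.

## Robot

A 6-joint arm with a two-finger parallel gripper is mounted at the origin on the work surface. World frame = base frame: x ahead of the robot, y to its left, z up, the work surface at z = 0. Lengths are in m, angles in rad, forces in N, time in s.
With the tool pointing down it reaches from about 0.35 to 1 m from the base axis. Payload 7.1 kg.
Tool frame: the origin (TCP) lies between the finger pads; the fingertips stand 22 mm ahead of it and the grasp point (between the pads) lies 3 mm ahead of it; x points along the fingers, y is the direction in which the jaws open and shut, and the axes are right-handed (so a half turn about x gives the same grasp; the last joint's range is limited). The gripper opens to 85 mm and grips with 20 to 120 N. Pads are 22 mm wide; open, the fingers measure 114 mm over their backs; the gripper's body (76 mm by 85 mm) begins 54 mm behind the grasp point. The pads swing forward as they close: fully open they stand 13 mm farther back than shut.
Start: joints at [-1.175, 0.423, 1.63, -0, 1.089, -0.019], TCP at [0.252, -0.572, 0.253] pointing down, gripper open.
Joint ranges: [-3, 3], [-0.9, 2.11], [0.09, 2.58], [-1.31, 4.45], [0.11, 2.69], [-2.54, 2.54]. Speed limits (rad/s): [2.39, 2.39, 3.01, 3.14, 3.14, 3.14].

## Interface

Orientations are given as a rotation vector (axis times angle).
In Python, from rig import manip gives the robot as it stands. The module is installed in compiled form; this text tells all that it offers. Calls block until the motion is done:
- manip.move_to(position, orientation): joint-space move of the TCP to a pose.
- manip.servo_line(position, orientation=None, rate=0.15): straight line of the TCP; orientation=None keeps the orientation; rate is the mean speed in m/s.
- manip.set_joints(angles): joint-space move.
- manip.command_gripper(opening, f_grip=None): finger opening in m; f_grip is the grip in N (None keeps the last); returns when the fingers have stopped.
- manip.hold(seconds).
- manip.solve_ik(position, orientation): joint angles nearest the present ones, or None.
- manip.camera(name): name is "scene" or "top" or "wrist"; returns a dict with "image" (384x512x3 uint8, red, green, blue), "fx", "fy", "cx", "cy" (pixels), "cam_to_world" (4x4, takes a point from camera to world coordinates); the wrist camera has in their place "mount" (4x4, takes a point from camera to tool coordinates, whose origin is the TCP and whose axes are the tool frame's). Camera axes: x right, y down, z forward; pixel columns grow to the right and rows downward; lengths in m; the calibration is good to about 2 mm. A picture is of the moment at which its call begins: read the wrist's pose just before it. There is no depth.
A pose or a line that the arm cannot do raises manip.IKError and nothing moves.
- manip.sign_off(): hands the job in, once; it reports no verdict.
Readings, each from a call of its own:
- manip.get_time(): time.
- manip.get_joint_positions(): joint angles.
- manip.get_joint_vel(): joint speeds.
- manip.get_tau(): joint torques, N m.
- manip.get_position(): TCP position.
- manip.get_ee_rot(): TCP orientation.
- manip.get_contact_force(): force on the tool from outside, world axes, zero at the start.
- manip.get_torque(): the same for the moment, N m.
- manip.get_width(): finger opening in m.
Only numpy, scipy, OpenCV 4.12 (cv2) and the standard library are available. Lean on these libraries where they do the work, as an engineer would, in place of code of your own. Each camera call takes 0.05 s, during which the arm holds its last target. There are 200 camera calls.

## Working session

There is one attempt and no reset: what is moved stays moved. The work goes in short steps, each a Python script; the robot and the scene stay as the last script left them, time stands still between calls to the robot, and variables do not carry over. Pictures are saved under pics/ and viewed, about 8 in all and at most 12, crops included, and the job is handed in when it is done.

```bash
mkdir -p pics; python3 - <<'E'
from rig import manip
import cv2,pickle
d={}
for n in("scene","top","wrist"):
    c=manip.camera(n); d[n]=c; cv2.imwrite(f"pics/{n}0.png",cv2.resize(c["image"][:,:,::-1],(800,600),interpolation=cv2.INTER_CUBIC))
    print(n,{k:v for k,v in c.items() if k!="image"})
print(manip.get_position(),manip.get_ee_rot(),manip.get_time(),manip.get_width())
pickle.dump(d,open("c0.pkl","wb"))
E
```

```text
scene {'fx': 430.0516535583308, 'fy': 430.0516535583308, 'cx': 249.3019453940183, 'cy': 195.88273211669994, 'cam_to_world': array([[-0.03660185,  0.79614394, -0.60399928,  1.39496932],
       [ 0.99929166,  0.02386914, -0.02909383,  0.04678298],
       [-0.00874593, -0.60463633, -0.79645365,  1.17933582],
       [ 0.        ,  0.        ,  0.        ,  1.        ]])}
top {'fx': 409.15251076440734, 'fy': 409.15251076440734, 'cx': 246.3132280527669, 'cy': 189.52627101736036, 'cam_to_world': array([[-2.25703804e-02, -9.81096861e-01,  1.92196583e-01,
         3.02191987e-01],
       [-9.99744904e-01,  2.19878796e-02, -5.16337557e-03,
         2.31727111e-03],
       [ 8.39776229e-04, -1.92264094e-01, -9.81342862e-01,
         1.66451684e+00],
       [ 0.00000000e+00,  0.00000000e+00,  0.00000000e+00,
         1.00000000e+00]])}
wrist {'fx': 301.7387064130307, 'fy': 301.7387064130307, 'cx': 252.80688938624652, 'cy': 192.97015785334818, 'mount': array([[ 1.38844767e-03, -2.79316648e-01,  9.60198043e-01,
        -1.21488280e-01],
       [ 9.99998967e-01,  7.45862708e-04, -1.22903225e-03,
        -3.16319317e-04],
       [-3.72886745e-04,  9.60198757e-01,  2.79317395e-01,
        -7.06839990e-02],
       [ 0.00000000e+00,  0.00000000e+00,  0.00000000e+00,
         1.00000000e+00]])}
[ 0.25174438 -0.57160681  0.25270922] [ 1.99311847  0.42066685 -1.99355191] 0.15 0.08553117131957026
```

View pics/top0.png

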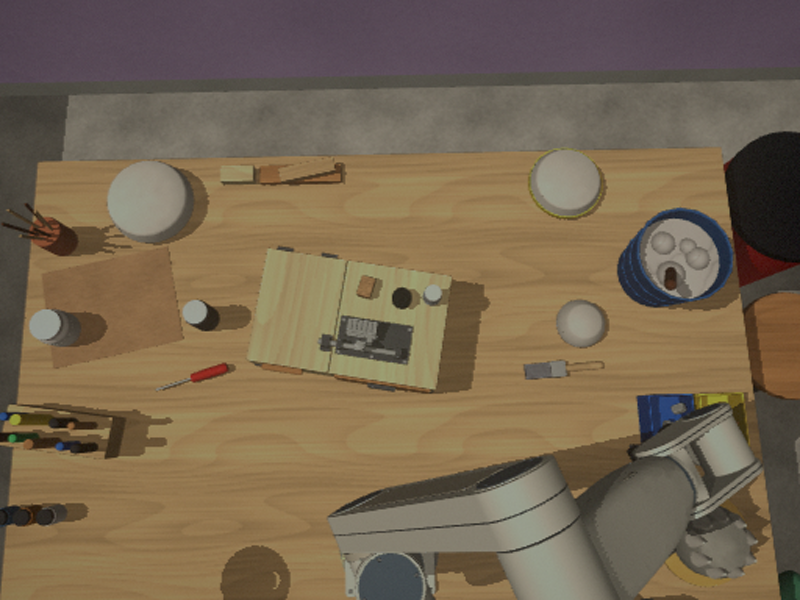

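View pics/scene0.png

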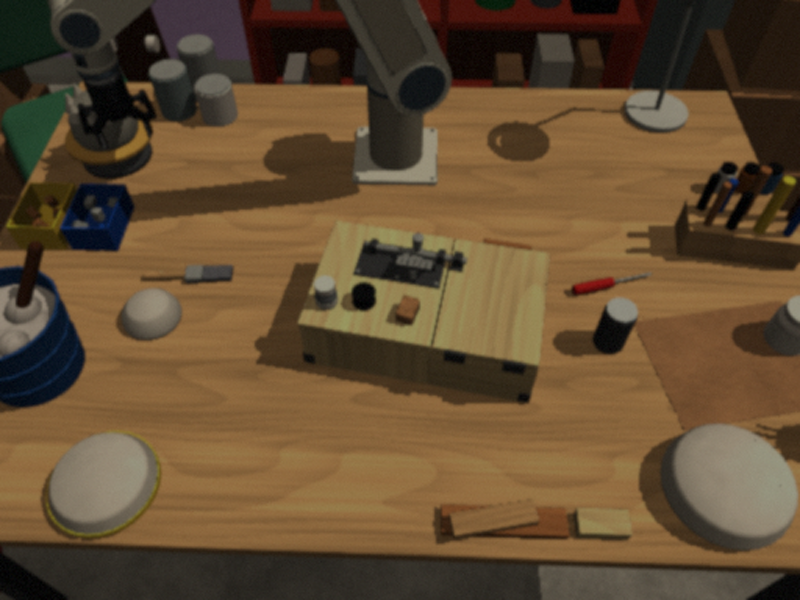

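The top view shows the chest's top corners at about (268,248), (450,276), (436,390) and (248,360). The bolt assembly is around (370,340), with loose things behind it. I'll fit the chest pose from those corners.

```bash
cat > h.py <<'E'
import numpy as np,pickle
from scipy.optimize import least_squares
from scipy.spatial.transform import Rotation as R
def ray(c,uv,z,s=1.5625,T=None):
    T=c["cam_to_world"] if T is None else T
    d=T[:3,:3]@np.array([(uv[0]/s-c["cx"])/c["fx"],(uv[1]/s-c["cy"])/c["fy"],1])
    o=T[:3,3]; return o+d*(z-o[2])/d[2]
def proj(c,P,T,s=1.5625):
    p=T[:3,:3].T@(np.asarray(P)-T[:3,3]); return s*np.array([c["fx"]*p[0]/p[2]+c["cx"],c["fy"]*p[1]/p[2]+c["cy"]])
def c2w(pose,P):
    x,y,a=pose; P=np.asarray(P); return np.array([x+np.cos(a)*P[0]-np.sin(a)*P[1],y+np.sin(a)*P[0]+np.cos(a)*P[1],P[2]])
def tool_rot(xd,yd): # tool x along xd, y along yd
    xd=np.array(xd,float);yd=np.array(yd,float); return R.from_matrix(np.c_[xd,yd,np.cross(xd,yd)]).as_rotvec()
E
python3 - <<'E'
from h import *
d=pickle.load(open("c0.pkl","rb"))
c=d["top"];L=[(-.14,.23,.14),(.14,.23,.14),(.14,-.23,.14),(-.14,-.23,.14)]
for n,uv in(("top",[(248,360),(268,248),(450,276),(436,390)]),("scene",[(549,248),(541,351),(304,318),(336,224)])):
    c=d[n]; W=[ray(c,u,.14) for u in uv]
    r=least_squares(lambda p:np.concatenate([(c2w(p,l)-w)[:2] for l,w in zip(L,W)]),[.6,0,0]); print(n,r.x,r.fun.round(4),np.round(W,3))
from rig import manip
print(R.from_rotvec(manip.get_ee_rot()).as_matrix().round(3))
E
```

```text
top [ 0.55018129  0.07902312 -0.17420663] [-0.0009  0.006  -0.0002  0.0016  0.0008 -0.0057  0.0003 -0.0019] [[ 0.453  0.324  0.14 ]
 [ 0.728  0.28   0.14 ]
 [ 0.647 -0.166  0.14 ]
 [ 0.372 -0.121  0.14 ]]
scene [ 0.54456527  0.08933733 -0.13899118] [-0.0081  0.0029  0.0127  0.0059  0.0109 -0.0036 -0.0156 -0.0051] [[ 0.446  0.334  0.14 ]
 [ 0.702  0.292  0.14 ]
 [ 0.64  -0.154  0.14 ]
 [ 0.39  -0.114  0.14 ]]
[[-0.     0.403 -0.915]
 [ 0.001 -0.915 -0.403]
 [-1.    -0.001 -0.   ]]
```

```bash
python3 - <<'E'
from h import *
from rig import manip
import cv2
pose=(.55,.079,-.174); a=pose[2]
q0=np.array(manip.get_joint_positions())
best=None
for s in(1,-1):
    o=tool_rot([0,0,-1],[s*np.cos(a),s*np.sin(a),0])
    for n,P in(("view",(-.05,-.03,.30)),("work",(-.045,-.03,.19))):
        q=manip.solve_ik(c2w(pose,P),o); print(s,n,None if q is None else np.round(q,2))
        if n=="view" and q is not None:
            k=np.abs(np.array(q)-q0).max()
            if best is None or k<best[0]: best=(k,s,o)
print(best)
_,s,o=best
manip.move_to(c2w(pose,(-.05,-.03,.30)),o)
p=manip.get_position();r=manip.get_ee_rot();c=manip.camera("wrist")
pickle.dump((p,r,c),open("w1.pkl","wb")); print(p,r,manip.get_time(),manip.get_contact_force())
cv2.imwrite("pics/w1.png",cv2.resize(c["image"][:,:,::-1],(800,600),interpolation=cv2.INTER_CUBIC))
E
```

```text
1 view [ 0.09  0.18  1.86 -0.    1.1   0.27]
1 work [ 0.09  0.34  1.94 -0.    0.86  0.26]
-1 view None
-1 work None
(np.float64(1.267877210170717), 1, array([ 1.33621901,  1.12182776, -1.33621901]))
[0.49575076 0.05749197 0.29996484] [ 1.33689405  1.12114392 -1.33703159] 2.6083 [ 0.66172948 -0.09561841 -0.5019682 ]
```

View pics/w1.png

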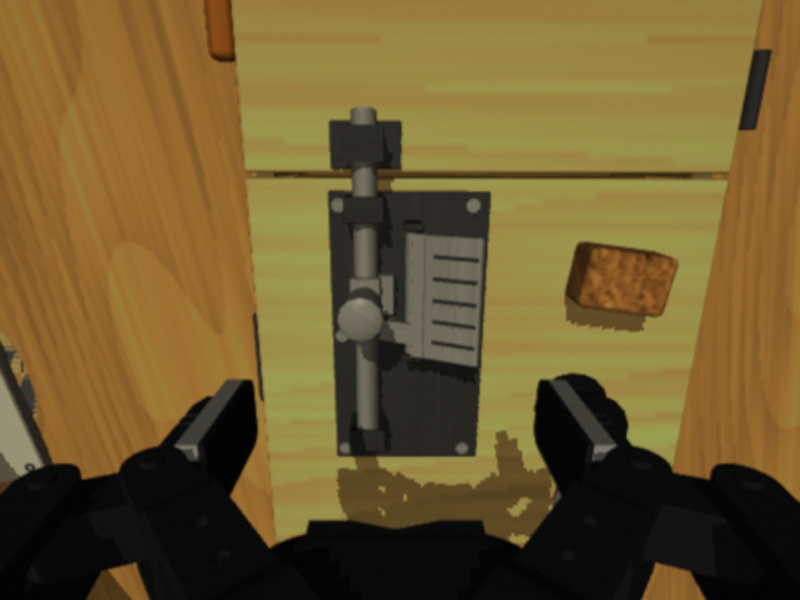

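The wrist view is sharp: knob top at (361,317), lid gap running from (247,174) to (728,177), guide staples at (363,208) and (368,438), thumb bar from (423,235) to (477,366). I'll refine the chest pose from these.

```bash
python3 - <<'E'
from h import *
p,r,c=pickle.load(open("w1.pkl","rb"))
T=np.eye(4);T[:3,:3]=R.from_rotvec(r).as_matrix();T[:3,3]=p;T=T@c["mount"]
obs=[((-.14,.0295,.14),(247,174)),((.14,.0295,.14),(728,177)),((-.07,.012,.166),(363,203)),((-.07,-.128,.166),(368,434)),((-.07,-.06,.161),(366,0))]
def f(x):
    e=[proj(c,c2w(x,P),T)-u for P,u in obs[:4]]; return np.concatenate(e)
s=least_squares(f,[.55,.079,-.174]);print(s.x,s.fun.round(1))
def loc(uv,z):
    w=ray(c,uv,z,T=T)-np.r_[s.x[:2],0]; return (R.from_euler('z',-s.x[2]).apply(w)).round(4)
print("knob",loc((361,316),.204),"rod",loc((365,235),.161),loc((369,385),.161))
for n,uv,z in(("bar outer far",(484,238),.186),("bar outer near",(477,366),.186),("hinge far",(423,234),.172),("hinge near",(412,357),.172),("block",(394,292),.164)):print(n,loc(uv,z))
print("cork",loc((575,245),.168))
P=c2w(s.x,(-.022,-.035,.18));print(proj(c,P,T))
E
```

```text
[ 0.55419171  0.08499171 -0.1839756 ] [-2.1 -3.6  2.9 -1.9  1.   3.3 -2.   3.5]
knob [-0.0694 -0.0371  0.204 ] rod [-0.0699 -0.004   0.161 ] [-0.0682 -0.095   0.161 ]
bar outer far [-0.0088 -0.0014  0.186 ]
bar outer near [-0.0083 -0.0708  0.186 ]
hinge far [-0.0385 -0.0016  0.172 ]
hinge near [-0.043  -0.0718  0.172 ]
block [-0.0536 -0.0357  0.164 ]
cork [ 0.0441 -0.0074  0.168 ]
[453.23874659 299.12573279]
```

```bash
cat >> h.py <<'E'
POSE=(.55419,.08499,-.18398); ORI=tool_rot([0,0,-1],[np.cos(POSE[2]),np.sin(POSE[2]),0]); XT=-.042
E
python3 - <<'E'
from h import *
from rig import manip
import cv2
manip.command_gripper(.042); print(manip.get_width(),manip.get_time())
manip.servo_line(c2w(POSE,(XT,-.008,.225)),ORI)
p=manip.get_position();r=manip.get_ee_rot();c=manip.camera("wrist")
pickle.dump((p,r,c),open("w2.pkl","wb")); print(p,c2w(POSE,(XT,-.008,.225)),manip.get_time(),manip.get_contact_force())
cv2.imwrite("pics/w2.png",cv2.resize(c["image"][:,:,::-1],(800,600),interpolation=cv2.INTER_CUBIC))
E
```

```text
0.04165985447011673 3.1083
[0.5116608  0.08478211 0.22537532] [0.51143527 0.08480865 0.225     ] 3.85 [ 0.53116665 -0.03138226  0.17420079]
```

View pics/w2.png

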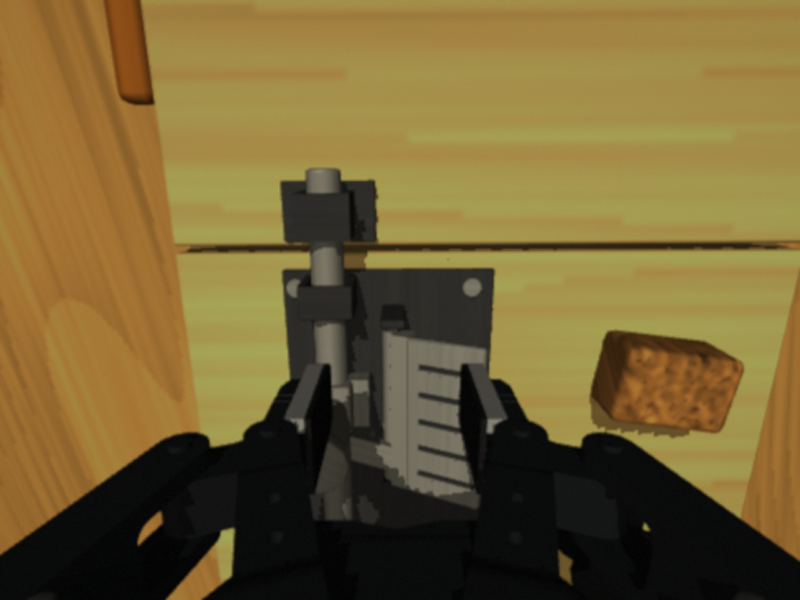

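The picture shows both fingertips, with front inner corners at (329,367) and (462,367), spanning the rod and the bar. The knob is hidden behind the left finger. I'll check those corners numerically and then descend under force guard.

```bash
python3 - <<'E'
from h import *
from rig import manip
p,r,c=pickle.load(open("w2.pkl","rb"))
T=np.eye(4);T[:3,:3]=R.from_rotvec(r).as_matrix();T[:3,3]=p;T=T@c["mount"]
for z in(.195,.203,.21):
  for uv in((329,367),(462,367),(303,378)):
    w=ray(c,uv,z,T=T)-np.r_[POSE[:2],0]; print(z,uv,R.from_euler('z',-POSE[2]).apply(w).round(4))
f0=np.array(manip.get_contact_force()); z=.216
while z>.183:
    manip.servo_line(c2w(POSE,(XT,-.008,z)),ORI,rate=.03); manip.hold(.08)
    f=np.array(manip.get_contact_force())-f0; print(round(z,4),round(manip.get_position()[2],4),f.round(1),round(manip.get_time(),2))
    if f[2]>7 or np.abs(f[:2]).max()>6: break
    z-=.003 if z>.207 else .0015
E
```

```text
0.195 (329, 367) [-0.0653 -0.0048  0.195 ]
0.195 (462, 367) [-0.0188 -0.0047  0.195 ]
0.195 (303, 378) [-0.0746 -0.009   0.195 ]
0.203 (329, 367) [-0.0641 -0.0012  0.203 ]
0.203 (462, 367) [-0.0201 -0.0011  0.203 ]
0.203 (303, 378) [-0.0729 -0.0052  0.203 ]
0.21 (329, 367) [-0.063   0.0019  0.21  ]
0.21 (462, 367) [-0.0211  0.002   0.21  ]
0.21 (303, 378) [-0.0714 -0.0019  0.21  ]
0.216 0.2161 [-0.4 -0.   0.1] 4.38
0.213 0.2129 [0.1 0.7 0.5] 4.72
0.21 0.2099 [-0.1  0.2 -0. ] 5.05
0.207 0.2069 [-1.4  0.1 -0.5] 5.38
0.2055 0.2055 [-0.7 -0.2  0.6] 5.72
0.204 0.204 [-0.2  0.9 -0.2] 6.05
0.2025 0.2028 [-0.3 -0.6  2.6] 6.38
0.201 0.2013 [ 0.8 -0.1  4.1] 6.72
0.1995 0.1996 [1.2 0.5 4.5] 7.05
0.198 0.1982 [ 1.  -0.3  5.1] 7.38
0.1965 0.1968 [1.2 0.6 5.4] 7.72
0.195 0.1955 [ 2.7 -0.2  7.7] 8.05
```

Contact came at TCP z of about 0.203, and the spring force rises smoothly from there. I'll continue to the stop.

```bash
python3 - <<'E'
from h import *
from rig import manip
z=.1935
while z>.182:
    manip.servo_line(c2w(POSE,(XT,-.008,z)),ORI,rate=.03); manip.hold(.08)
    f=np.array(manip.get_contact_force()); print(round(z,4),round(manip.get_position()[2],4),f.round(1),round(manip.get_time(),2))
    if f[2]>13 or np.abs(f[:2]).max()>8: break
    z-=.001
E
```

```text
0.1935 0.1942 [ 2.6 -0.2  7.3] 8.38
0.1925 0.1933 [ 4.2 -1.2  6.8] 8.72
0.1915 0.1925 [ 4.8 -1.6  7.8] 9.05
0.1905 0.1917 [ 5.3 -1.6  9.5] 9.38
0.1895 0.1908 [ 5.9 -2.1 10.4] 9.72
0.1885 0.1899 [ 5.7 -3.2 10.1] 10.05
0.1875 0.1896 [ 2.9 -3.9 16.6] 10.38
```

The stop is reached: the force jumped to 16.6 N. Now I'll push the knob along the chest's -y while holding the bar down.

```bash
python3 - <<'E'
from h import *
from rig import manip
Rz=R.from_euler('z',-POSE[2]); z=.1875; y=-.008
while y>-.064:
    y-=.003
    manip.servo_line(c2w(POSE,(XT,y,z)),ORI,rate=.03); 
    f=Rz.apply(manip.get_contact_force()); p=Rz.apply(np.array(manip.get_position())-np.r_[POSE[:2],0])
    print(round(y,4),p.round(4),f.round(1),round(manip.get_time(),2))
    if abs(f[1])>16 or f[2]>25 or f[2]<5: break
E
```

```text
-0.011 [-0.0394 -0.0094  0.1897] [ 2.2  5.2 15.8] 10.63
-0.014 [-0.0395 -0.0118  0.1898] [ 1.9  9.  14.3] 10.88
-0.017 [-0.0396 -0.0147  0.1898] [ 2.   9.5 15.9] 11.13
-0.02 [-0.0396 -0.0175  0.1898] [ 1.  12.2 16. ] 11.38
-0.023 [-0.0396 -0.0203  0.1898] [ 1.5 12.8 16.1] 11.63
-0.026 [-0.0396 -0.0233  0.1898] [-0.3 12.  16.7] 11.88
-0.029 [-0.0396 -0.0262  0.1898] [ 0.6 13.5 16.6] 12.13
-0.032 [-0.0396 -0.0293  0.1898] [ 0.4 12.6 17.2] 12.38
-0.035 [-0.0396 -0.0322  0.1898] [ 1.2 13.1 17.1] 12.63
-0.038 [-0.0395 -0.0352  0.1898] [ 0.5 13.5 16.9] 12.88
-0.041 [-0.0395 -0.0383  0.1898] [ 0.2 12.8 16.6] 13.13
-0.044 [-0.0395 -0.0414  0.1898] [ 0.4 12.2 16.2] 13.38
-0.047 [-0.0395 -0.0444  0.1898] [ 1.9 12.1 16.8] 13.63
-0.05 [-0.0395 -0.0475  0.1898] [ 0.8 12.6 15.6] 13.88
-0.053 [-0.0395 -0.0504  0.1898] [ 0.8 12.8 16.2] 14.13
-0.056 [-0.0395 -0.0534  0.1898] [ 0.9 13.1 17.1] 14.38
-0.059 [-0.0395 -0.0565  0.1897] [ 1.  12.1 16.4] 14.63
-0.062 [-0.0395 -0.0593  0.1897] [ 1.2 13.6 16. ] 14.88
-0.065 [-0.0394 -0.0602  0.1898] [ 0.7 28.4 14.8] 15.13
```

The end stop was hit after about 42 mm, with the side force jumping to 28 N. I'll ease off the knob slightly, lift and look.

```bash
python3 - <<'E'
from h import *
from rig import manip
import cv2
manip.servo_line(c2w(POSE,(XT,-.060,.1875)),ORI,rate=.03); print(manip.get_contact_force())
manip.servo_line(c2w(POSE,(XT,-.058,.23)),ORI,rate=.06)
manip.servo_line(c2w(POSE,(-.05,-.03,.31)),ORI,rate=.12); manip.hold(.3)
p=manip.get_position();r=manip.get_ee_rot();c=manip.camera("wrist")
T=np.eye(4);T[:3,:3]=R.from_rotvec(r).as_matrix();T[:3,3]=p;T=T@c["mount"]
for y in(-.037,-.0725,-.078): print(y,proj(c,c2w(POSE,(-.07,y,.204)),T))
pickle.dump((p,r,c),open("w3.pkl","wb"));print(manip.get_time(),manip.get_contact_force())
cv2.imwrite("pics/w3.png",cv2.resize(c["image"][:,:,::-1],(800,600),interpolation=cv2.INTER_CUBIC))
cv2.imwrite("pics/top3.png",cv2.resize(manip.camera("top")["image"][:,:,::-1],(800,600),interpolation=cv2.INTER_CUBIC))
E
```

```text
[ 2.50960223  0.13638143 17.63682778]
-0.037 [357.26478737 324.32575084]
-0.0725 [358.75395661 387.83945787]
-0.078 [358.97418152 397.23214438]
17.5167 [-0.8024544   0.60035548  0.10216491]
```

View pics/w3.png

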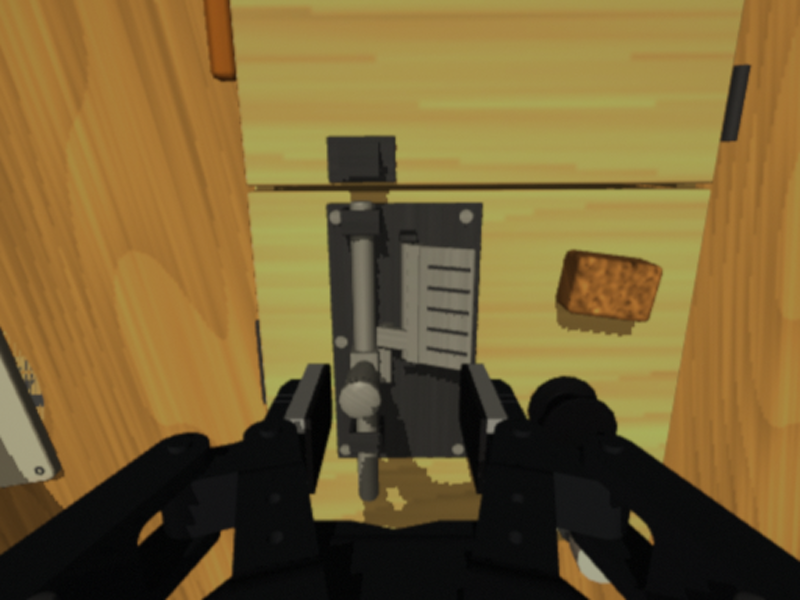

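View pics/top3.png

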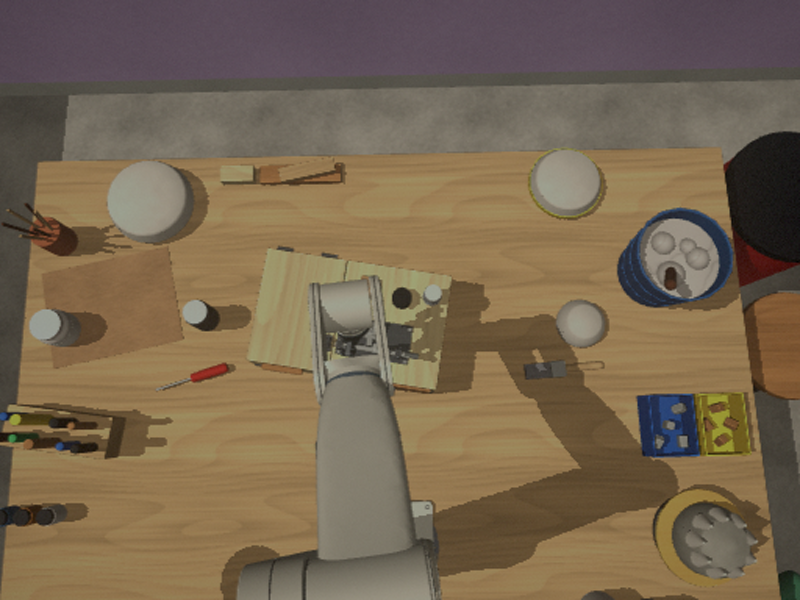

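The knob now sits at (360,399), which matches the fully drawn prediction of (359,397). The bar looks sloped again and the loose things haven't moved. I'll do one numeric check of the bar's outer corners at (475,250) and (470,369), then hand in.

```bash
python3 - <<'E'
from h import *
from rig import manip
p,r,c=pickle.load(open("w3.pkl","rb"))
T=np.eye(4);T[:3,:3]=R.from_rotvec(r).as_matrix();T[:3,3]=p;T=T@c["mount"]
a=proj(c,c2w(POSE,(-.0088,-.0014,.186)),T);b=proj(c,c2w(POSE,(-.0083,-.0708,.186)),T)
print("up",a,b,"down",proj(c,c2w(POSE,(0,0,.17)),T),proj(c,c2w(POSE,(0,-.07,.17)),T))
if np.abs(b-[470,369]).max()<6 and np.abs(a-[475,250]).max()<6: manip.sign_off(); print("signed",manip.get_time())
E
```

```text
up [475.29963301 248.87164252] [470.34620625 370.72411199] down [486.6102399  241.44706438] [480.25378452 358.25850497]
the job is handed in; nothing more can be done
the job is handed in; nothing more can be done
```

The bolt is drawn and locked open, and I handed the job in after about 17.5 s on the robot's clock. No verdict is reported, so this rests on my own checks.

**What I did:** I pressed the thumb bar down to its stop with one fingertip, at about 16 N. While holding it there, I pushed the knob with the other fingertip until the bolt hit its end stop, after about 42 mm. Then I eased off and lifted clear.

**Last checks:**
- **Bolt:** the knob appears within 2 pixels of where a fully drawn bolt should put it, and the rod is out of the keeper.
- **Catch:** the thumb bar's outer corners match the "up" position within 2 pixels; a pressed bar would be about 10 pixels off.
- **Everything else:** the lid looks shut and, by eye in the before-and-after top views, the loose things have not moved. The gripper's measured force is close to zero.

No check failed or disagreed. Side forces peaked at about 28 N, against the end stop.

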